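Shut the vial box and stand the toppled shield back up

TASK

Make the vials on the bench safe: push the open lid of the cardboard vial box over until it is fully shut, and tip the toppled L-shaped bench shield back up, about where it lies, so that it stands on its heavy foot with its panel upright. Only push with the fingertips or the outside of the fingers: pinch and lift nothing, and leave the other things on the bench standing where they are.

Things in the scene. Friction and masses are not known exactly. Their poses are not given: they have to be found in the camera images.
- vial_box: Open cardboard box full of capped vials, fixed to the bench, 140 (x) x 180 (y) x 64 mm high; origin at the centre of its underside, z up. Its lid is hinged along its +x top edge (the edge away from the robot, give or take 20 degrees of yaw). The vials stand lower than the rim.
- lid (a joint): Angle of the lid about its hinge: 0 = shut, flat on the box; about 1.6 = upright; it starts at 1.7 to 2.0, leaning back away from the box. It is a stiff hinge (about 0.16 N m): the lid stays wherever it is left, so it must be pushed all the way down. Mass 0.1 kg, no handle.
- lid_hinge (a point): Middle of the lid's hinge line, 65 mm above the bench, on the box's +x edge. The hinge line runs along the box's y. The lid is a plain panel 6 mm thick, 140 mm from hinge to free edge, 180 mm wide; shut, it reaches from here along the box's -x and its top is 71 mm above the bench.
- lid_edge (a point): Middle of the lid's free edge, 140 mm from the hinge.
- shield: Loose L-shaped bench shield, 160 mm wide (y), 0.75 kg give or take a fifth: a heavy dark steel foot plate and a light amber-tinted plastic panel at a right angle, meeting along the heel. Lies toppled: panel flat on the bench along its +x (towards the robot), foot sticking up along its z. Origin: middle of the heel, the outer corner of the L, on the bench. Standing, its x axis points up.
- shield_foot_edge (a point): Middle of the foot plate's free edge, 120 mm from the heel; on top while toppled. The foot is 12 mm thick (x 0 to 12 mm in the shield's frame). Pushing its upper part towards the shield's -x (3 N or so, 90 mm up) rolls the shield over its heel; past about 35 degrees it drops onto its foot by itself, covering the 120 mm of bench beyond the heel.
- shield_panel_edge (a point): Middle of the panel's free edge, 160 mm from the heel; lying on the bench while toppled, on top when the shield stands. The panel is 8 mm thick.
- vial_a: Bystander: small capped glass vial, 24 mm across, 50 mm tall, origin at the centre of its underside, 30 to 50 mm in front of the box's robot-side wall.
- vial_b: Bystander: larger crimped glass vial, 33 mm across, 70 mm tall, origin at the centre of its underside, beside the shield's panel.
- vial_c: Bystander: small capped glass vial, 24 mm across, 50 mm tall, origin at the centre of its underside, beside the place where the shield's foot will come down.
- bottle: Bystander: amber bottle, 60 mm across, 130 mm tall, origin at the centre of its underside, on the far part of the bench.
- beaker: Bystander: white beaker, 64 mm across, 75 mm tall, origin at the centre of its underside, on the far part of the bench.
- syringe: Bystander: small syringe body without needle, lying along its x, about 130 mm long, 22 mm wide and 18 mm high, origin on the bench under its middle, on the far part of the bench.
There are look-alikes about, which are no part of the job. Leave any purple look-alike of the shield alone.

How it is judged:
By the outcome, as a careful person would: the job done as asked, in the order asked, and still so for the second after the job is handed in, with the robot touching nothing.
It also fails if it takes over 45 s, if anything falls off the work surface, if the arm or the gripper's body presses on something with over 40 N, if the wrist force passes 120 N, or if a joint passes its speed limit or range.

ROBOT

A 7-joint arm with a two-finger parallel gripper is mounted at the origin on the work surface. World frame = base frame: x ahead of the robot, y to its left, z up, the work surface at z = 0. Lengths are in m, angles in rad, forces in N, time in s.
With the tool pointing down it reaches from about 0.425 to 0.8 m from the base axis. Payload 8.3 kg.
Tool frame: the origin (TCP) lies between the finger pads; the fingertips stand 17 mm ahead of it and the grasp point (between the pads) lies 2 mm behind it; z points along the fingers, y is the direction in which the jaws open and shut (so a half turn about z gives the same grasp; the last joint's range is limited). The gripper opens to 85 mm and grips with 20 to 120 N. Pads are 22 mm wide; open, the fingers measure 114 mm over their backs; the gripper's body (76 mm by 85 mm) begins 54 mm behind the grasp point. The pads swing forward as they close: fully open they stand 13 mm farther back than shut.
Start: joints at [1.042, 0.383, 0.016, 1.37, -0.006, 1.388, -0.046], TCP at [0.281, -0.558, 0.227] pointing down, gripper open.
Joint ranges: [-2.95, 2.95], [-0.25, 2.06], [-1.52, 1.56], [0.18, 2.33], [-1.44, 4.58], [0.02, 2.06], [-3.01, 3.01]. Speed limits (rad/s): [2.39, 2.39, 3.01, 3.01, 3.14, 3.14, 3.14].

INTERFACE

Orientations are given as a unit quaternion [w, x, y, z].
In Python, from workcell import r gives the robot as it stands.
- The arm moves only by the tool send_rows, never from a script. Its argument "motion" is one flat list of numbers, 6 for each row, row after row: the shift along the world's x, y, z in m, then the turn, a rotation vector about the world's x, y, z in rad. In form: [dx, dy, dz, wx, wy, wz, dx, dy, dz, wx, wy, wz, ...]. A call has 1 to 20 rows; each row shifts and turns the pose as measured when the row begins; what a row does not reach is not made up. A row lasts 1/10 s, in which the tool goes at most 50 mm and 8.59 degrees, less where a joint would pass 70% of its speed; a pose out of reach is approached as far as the arm can. A call is refused whole if a number of a shift passes 0.05 or a number of a turn 0.15, either way. A call with a gripper value outside its range is refused whole. "fingers" is the opening, from 0 (shut) to 1 (fully open), set as the call begins (left out, the last holds). The fingers move at their own pace and stop on an object; the grip force is fixed at half the most. Time passes only in rows, so rows that do not move let the fingers close. It gives the time, the measured TCP pose, the force and the opening at its end, in the units of the state.
- r.get_obs(): the state, without advancing time (a new reading comes with each control period).
- r.grab_frame(name): name is "scene" or "top" or "wrist"; returns a dict with "color" (480x640x3 uint8, red, green, blue), "z_map" (480x640 float32, m along the optical axis (not along the pixel's ray), 0 where there is no reading), "fx", "fy", "cx", "cy" (pixels), "distortion" ([k1, k2, p1, p2, k3] as OpenCV has them; the pictures are not rectified), "extrinsics" (4x4, takes a point from camera to world coordinates); the wrist camera has in their place "hand_eye" (4x4, takes a point from camera to tool coordinates, whose origin is the TCP and whose axes are the flange's). Camera axes: x right, y up, looking along -z (the intrinsics and any distortion apply to the point x, -y, -z); pixel columns grow to the right and rows downward; lengths in m; the calibration is good to about 2 mm. A picture is of the moment at which its call begins: read the wrist's pose just before it.
- r.sign_off(): hands the job in, once; it reports no verdict.
Trained networks look in a picture, given as the dict that the camera call returned (one of the last four; its "shot" number tells which), for a name from the list of things; names that differ only in an ending like _2 or _b are one class to them, and where a whole thing is asked for, a point or a joint stands for the part that bears it (a point fixed in the world has none). Each returns a list of dicts, best first, with "score" (0 to 1); they miss things now and then, are a little off and sometimes report something else, mostly with a low value. They report only what shows in the picture. A call takes as long as a camera call. They do not tell look-alikes from the thing itself.
- r.find_in(name, picture): "position" ([x, y, z] in m, in the coordinates of the camera as it stood for that picture, good to about 4 mm: the middle of the surface that is visible of it).
- r.masks_of(name, picture): "mask" (480x640 bool, what is visible of it).
The state is a dict: "time": time; "q": joint angles; "joint_velocities": joint speeds; "joint_torque": joint torques, N m; "tool_pos": TCP position; "tool_rot": TCP orientation; "force": force on the tool from outside, world axes, zero at the start; "moment": the same for the moment, N m; "finger_gap": finger opening in m.
Only numpy, scipy, OpenCV 4.12 (cv2) and the standard library are available. Lean on these libraries where they do the work, as an engineer would, in place of code of your own. Each camera call takes 0.05 s, during which the arm holds its last target.

## Working session

There is one attempt and no reset: what is moved stays moved. The work goes in short steps, Python scripts to look and compute and a tool call to move; the robot and the scene stay as the last step left them, time stands still between calls to the robot, and variables do not carry over. Pictures are saved under pics/ and viewed, and the job is handed in when it is done.

Besides the shell and the picture viewer there is one more tool, called after "Request:" by a JSON object that holds its "op" and its "data", one argument or row to a line. send_rows: Moves the arm, as the interface text tells. Its arguments: {"type":"object","properties":{"motion":{"type":"array","items":{"type":"number"}},"fingers":{"type":"number"}},"required":["motion"]}

```bash
ls; mkdir -p pics; cat > h.py <<'E'
import numpy as np, cv2
from workcell import r
from scipy.spatial.transform import Rotation as R
def save(f,name): cv2.imwrite('pics/'+name,f['color'][:,:,::-1])
def cloud(f,T=None):
    # world points for each pixel
    K=np.array([[f['fx'],0,f['cx']],[0,f['fy'],f['cy']],[0,0,1.]])
    v,u=np.mgrid[0:480,0:640]
    p=np.stack([u,v],-1).reshape(-1,1,2).astype(np.float64)
    n=cv2.undistortPoints(p,K,np.array(f['distortion'],float)).reshape(480,640,2)
    z=f['z_map'].astype(float)
    c=np.stack([n[...,0]*z,-n[...,1]*z,-z],-1)
    T=np.array(f['extrinsics']) if T is None else T
    w=c@T[:3,:3].T+T[:3,3]
    w[z<=0]=np.nan
    return w
def toW(f,p): 
    T=np.array(f['extrinsics']); return T[:3,:3]@np.array(p)+T[:3,3]
E
python3 - <<'E'
from h import *
o=r.get_obs(); print(o)
for n in ['scene','top']:
    f=r.grab_frame(n); save(f,n+'0.png'); np.save(n+'_w.npy',cloud(f)); np.save(n+'_c.npy',f['color'])
    print(n,np.round(f['extrinsics'],3).tolist())
    for k in ['vial_box','lid','shield','vial_a','bottle','beaker','syringe','lid_edge','shield_foot_edge','shield_panel_edge','lid_hinge']:
        try: print(k,[(round(d['score'],2),np.round(toW(f,d['position']),3).tolist()) for d in r.find_in(k,f)])
        except Exception as e: print(k,e)
E
```

```text
pics
{'time': 0.0, 'q': array([ 1.04210675,  0.38426951,  0.01638185,  1.37114497, -0.00631663,
        1.38818415, -0.04648491]), 'joint_velocities': array([ 5.65970216e-04, -4.23123029e-04, -7.40402045e-04,  7.36470639e-04,
       -2.04404536e-03, -1.12408439e-04,  7.22718167e-05]), 'joint_torque': array([-1.28373717e-04, -6.27598572e+01,  8.44395664e-01, -3.71823764e+01,
        1.66410045e-02,  1.44330968e-02, -5.28607259e-06]), 'tool_pos': array([ 0.28051315, -0.55795164,  0.22596354]), 'tool_rot': array([-9.49404682e-04,  9.72993994e-01,  2.30828358e-01, -2.36864118e-04]), 'force': array([ 0.06858868,  0.75924542, -0.25080399]), 'moment': array([ 0.01700427, -0.00420358, -0.00820053]), 'finger_gap': 0.0856874187847497}
scene [[0.141, -0.577, 0.805, 1.375], [0.99, 0.087, -0.111, -0.235], [-0.006, 0.812, 0.583, 0.687], [0.0, 0.0, 0.0, 1.0]]
vial_box [(0.6, [0.536, 0.216, 0.054]), (0.46, [0.485, -0.242, 0.06])]
lid [(0.78, [0.565, 0.246, 0.144])]
shield [(0.81, [0.489, -0.24, 0.06]), (0.76, [0.34, -0.55, 0.012]), (0.46, [0.75, 0.225, 0.052])]
vial_a [(0.8, [0.488, -0.35, 0.04]), (
[... 507 characters left out ...]
0.142, 0.346], [-1.0, -0.001, 0.018, -0.096], [0.018, 0.142, 0.99, 1.42], [0.0, 0.0, 0.0, 1.0]]
vial_box [(0.87, [0.51, 0.234, 0.057])]
lid [(0.8, [0.56, 0.25, 0.136])]
shield [(0.95, [0.424, -0.26, 0.012]), (0.62, [0.505, 0.235, 0.056]), (0.58, [0.34, -0.529, 0.005])]
vial_a [(0.5, [0.476, -0.354, 0.066]), (0.4, [0.369, 0.136, 0.047])]
bottle [(0.65, [0.751, 0.06, 0.084])]
beaker [(0.89, [0.75, 0.234, 0.039])]
syringe [(0.72, [0.774, -0.124, 0.012])]
lid_edge [(0.66, [0.561, 0.251, 0.139])]
shield_foot_edge [(0.73, [0.422, -0.264, 0.004]), (0.6, [0.346, -0.531, 0.01])]
shield_panel_edge [(0.81, [0.343, -0.529, 0.011]), (0.74, [0.42, -0.262, 0.009])]
lid_hinge [(0.61, [0.559, 0.249, 0.135])]
```

View pics/scene0.png

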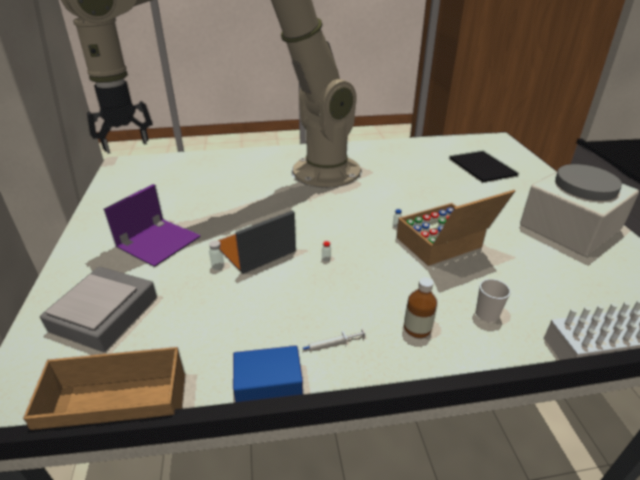

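View pics/top0.png

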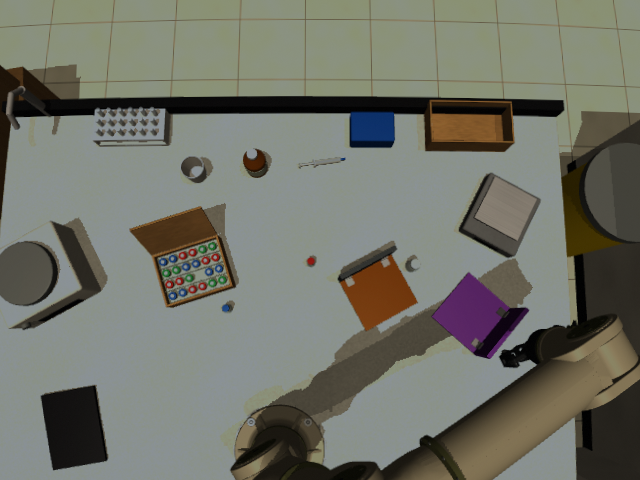

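The orange-panelled shield with the dark foot is at top px (377,290) and scene px (265,243). The purple look-alike is at top (480,315) and must be left alone. The box is at top (190,265) with its lid leaning to the far side. vial_a is at (227,308), vial_b at (412,263) and vial_c at (311,260). Next I measure the geometry from the depth data.

```bash
python3 - <<'E'
from h import *
W={n:np.load(n+'_w.npy') for n in ['scene','top']}; C={n:np.load(n+'_c.npy').astype(int) for n in W}
a=np.concatenate([W[n].reshape(-1,3) for n in W]); c=np.concatenate([C[n].reshape(-1,3) for n in W])
ok=~np.isnan(a).any(1); a=a[ok];c=c[ok]
def sel(lo,hi): return ((a>lo)&(a<hi)).all(1)
print('bench z',[np.round(np.nanmedian(W[n][(slice(380,400),slice(170,210)) if n=='top' else (slice(300,310),slice(240,300))][...,2]),4) for n in W])
# shield orange
m=sel([.3,-.42,.0],[.65,-.12,.2])&(c[:,0]>c[:,2]*2.5)&(c[:,0]>90)
p=a[m]; print('panel n',m.sum(),'z',np.percentile(p[:,2],[5,50,95]).round(3)); rect=cv2.minAreaRect(p[:,:2].astype(np.float32)); print(rect, cv2.boxPoints(rect).round(3).tolist())
m=sel([.3,-.42,.02],[.65,-.12,.2])&(abs(c[:,0]-c[:,2])<25)&(c.sum(1)<300)
p=a[m]; print('foot n',m.sum(),'z',np.percentile(p[:,2],[5,50,95,99]).round(3)); rect=cv2.minAreaRect(p[:,:2].astype(np.float32)); print(rect,cv2.boxPoints(rect).round(3).tolist())
q=p-p.mean(0);print('normal',np.linalg.svd(q,full_matrices=False)[2][2].round(3),p.mean(0).round(3))
# box/lid
m=sel([.4,.1,.08],[.75,.4,.3])&~sel([.7,.18,0],[.8,.3,.3]); p=a[m]
mean=np.median(p,0); q=p-p.mean(0); n=np.linalg.svd(q,full_matrices=False)[2][2]
d=(p-p.mean(0))@n; p=p[abs(d)<.008]; q=p-p.mean(0); n=np.linalg.svd(q,full_matrices=False)[2][2]
print('lid',len(p),'n',n.round(3),p.mean(0).round(3)); zs=p[:,2]; t=p[zs>np.percentile(zs,97)]; print('top',zs.max(),t.mean(0).round(3),t[:,1].min(),t[:,1].max())
print('yaw hinge dir', np.round(np.cross(n,[0,0,1])/np.hypot(*n[:2]),3))
m=sel([.35,.08,.055],[.62,.36,.075])&(c[:,0]>c[:,2]+20);p=a[m];rect=cv2.minAreaRect(p[:,:2].astype(np.float32));print('rim',rect,cv2.boxPoints(rect).round(3).tolist())
for nm,lo,hi in [('va',[.33,.09,.015],[.42,.18,.06]),('vb',[.44,-.4,.015],[.53,-.31,.08]),('vc',[.46,-.12,.015],[.54,-.05,.06]),('bottle',[.7,0,.02],[.82,.12,.14]),('beaker',[.7,.17,.02],[.82,.29,.1]),('syr',[.7,-.22,.006],[.82,-.05,.03])]:
    p=a[sel(lo,hi)]; print(nm,len(p),(p.min(0).round(3)),p.max(0).round(3))
f=C['top'].astype(np.uint8)[150:350,120:440,::-1]; cv2.imwrite('pics/crop0.png',cv2.resize(f,None,fx=2.5,fy=2.5))
E
```

```text
bench z [np.float64(0.0017), np.float64(-0.0011)]
panel n 3375 z [0.003 0.008 0.013]
((0.42017337679862976, -0.274451345205307), (0.15324117243289948, 0.17773161828517914), 28.47723388671875) [[0.3100000023841858, -0.2329999953508377], [0.39500001072883606, -0.3889999985694885], [0.5299999713897705, -0.3160000145435333], [0.4449999928474426, -0.1599999964237213]]
foot n 2541 z [0.027 0.083 0.121 0.123]
((0.48747771978378296, -0.25362950563430786), (0.06929497420787811, 0.20388031005859375), 8.004380226135254) [[0.4390000104904175, -0.15800000727176666], [0.46700000762939453, -0.35899999737739563], [0.5360000133514404, -0.3499999940395355], [0.5080000162124634, -0.14800000190734863]]
normal [ 0.912  0.411 -0.007] [ 0.487 -0.232  0.08 ]
lid 3909 n [ 0.897  0.292 -0.332] [0.563 0.253 0.144]
top 0.2013501698400355 [0.578 0.262 0.198] 0.1766400595833717 0.3419947977171544
yaw hinge dir [ 0.31  -0.951  0.   ]
rim ((0.47102072834968567, 0.2256481945514679), (0.15393444895744324, 0.1820841133594513), 17.837604522705078) [[0.3700000047683716, 0.289000004529953], [0.4259999990463257, 0.11500000208616257], [0.5720000267028809, 0.16300000250339508], [0.515999972820282, 0.335999995470047]]
va 224 [0.36  0.124 0.016] [0.42 0.18 0.06]
vb 449 [ 0.466 -0.372  0.015] [ 0.501 -0.337  0.075]
vc 197 [ 0.481 -0.097  0.015] [ 0.508 -0.072  0.057]
bottle 1902 [0.729 0.034 0.02 ] [0.791 0.096 0.135]
beaker 1342 [0.71 0.2  0.02] [0.774 0.264 0.079]
syr 620 [ 0.702 -0.22   0.006] [ 0.82  -0.05   0.029]
```

```bash
python3 -c "
import workcell,inspect;print([x for x in dir(workcell.r) if x[0]!='_'])"
```

```text
['IKError', 'find_in', 'get_obs', 'grab_frame', 'masks_of', 'sign_off']
```

View pics/crop0.png

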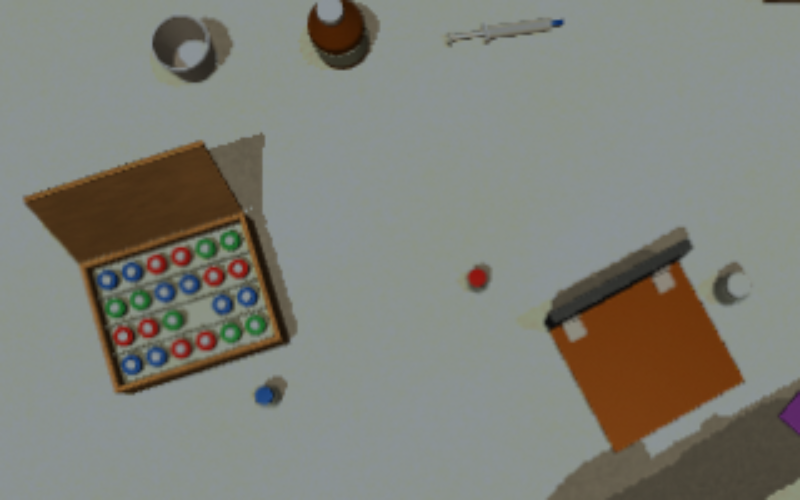

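The enlarged crop confirms the amber/dark L as the shield and the box with its lid leaning back. Measured values:

| Item | Position or value |
|---|---|
| Box yaw | about 18° |
| Hinge middle | about (0.537, 0.245) |
| Lid angle | about 1.9 rad |
| Lid edge | (0.581, 0.259, 0.197) |
| Shield foot normal yaw | about 24° |

All of these agree with the given sizes. I go over the lid first, with the fingers shut.

Request:
{"op": "send_rows", "data": {
  "motion": [0.018,0.042,0.003,0,0,-0.008,0.018,0.042,0.003,0,0,-0.008,0.018,0.042,0.003,0,0,-0.008,0.018,0.042,0.003,0,0,-0.008,0.018,0.042,0.003,0,0,-0.008,0.018,0.042,0.003,0,0,-0.008,0.018,0.042,0.003,0,0,-0.008,0.018,0.042,0.003,0,0,-0.008,0.018,0.042,0.003,0,0,-0.008,0.018,0.042,0.003,0,0,-0.008,0.018,0.042,0.003,0,0,-0.008,0.018,0.042,0.003,0,0,-0.008,0.018,0.042,0.003,0,0,-0.008,0.018,0.042,0.003,0,0,-0.008,0.018,0.042,0.003,0,0,-0.008],
  "fingers": 0
}}

```text
time: 2.7
tool_pos: [0.5508, 0.0902, 0.2751]
tool_rot: [0.003, 0.987, 0.161, 0.001]
force: [0.4, -1.5, 0.8]
finger_gap: 0.0
```

Request:
{"op": "send_rows", "data": {
  "motion": [0.03,0.028,0,0,0,0,0.03,0.03,0,0,0,0,0.024,0.035,0,0,0,0,0.01,0.035,0,0,0,0,0,0.032,0,0,0,0,0,0.03,0,0,0,0,0,0,0,0,0,0]
}}

```text
time: 3.4
tool_pos: [0.6481, 0.2952, 0.2724]
tool_rot: [0.002, 0.987, 0.163, 0.001]
force: [-1.2, 1.0, 0.2]
finger_gap: 0.0002
```

Request:
{"op": "send_rows", "data": {
  "motion": [0.002,-0.006,-0.03,0,0,0,0.002,-0.006,-0.03,0,0,0,0,0,-0.025,0,0,0,0,0,-0.018,0,0,0,0,0,0,0,0,0]
}}

```text
time: 3.9
tool_pos: [0.6524, 0.282, 0.1664]
tool_rot: [0.002, 0.987, 0.164, 0.002]
force: [0.3, -0.4, -0.0]
finger_gap: -0.0001
```

```bash
python3 - <<'E'
from h import *
f=r.grab_frame('scene'); cv2.imwrite('pics/s1.png',cv2.resize(f['color'][130:330,340:580,::-1],None,fx=3,fy=3)); print(r.get_obs()['tool_pos'],r.get_obs()['force'])
E
```

```text
[0.65295956 0.28219516 0.1680717 ] [0.19345421 0.44407033 0.24348532]
```

View pics/s1.png

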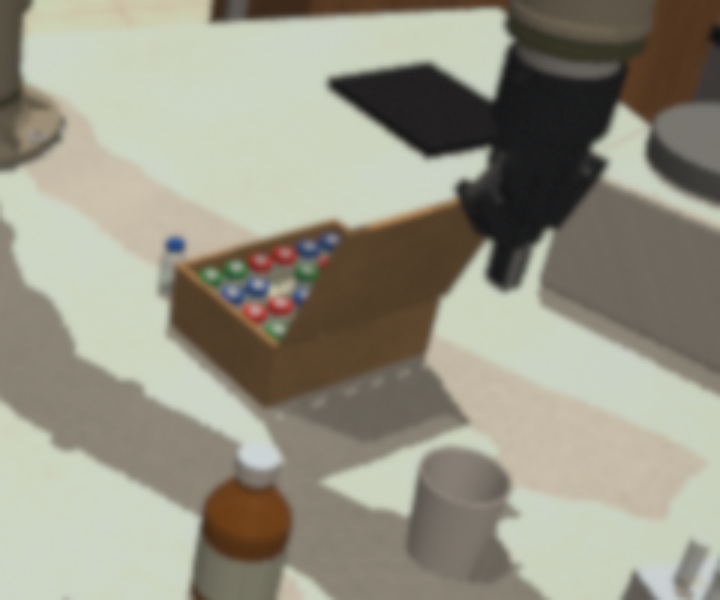

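The finger is behind the lid, at crop px (505,270), with clearance. Now I sweep the lid towards the box.

Request:
{"op": "send_rows", "data": {
  "motion": [-0.02,-0.0065,0.005,0,0,0,-0.02,-0.0065,0.005,0,0,0,-0.02,-0.0065,0.005,0,0,0,-0.02,-0.0065,0.004,0,0,0,-0.02,-0.0065,0.003,0,0,0,-0.014,-0.0045,0,0,0,0,-0.014,-0.0045,0,0,0,0]
}}

```text
time: 4.65
tool_pos: [0.5274, 0.24, 0.203]
tool_rot: [-0.0, 0.987, 0.161, 0.012]
force: [-0.1, -0.7, 1.1]
finger_gap: -0.0
```

```bash
cat >> h.py <<'E'
def rel(hx=.537,hy=.245,c=.951,s=.31):
    o=r.get_obs(); p=o['tool_pos']; d=p[:2]-[hx,hy]
    print('t',round(o['time'],2),'a',(d@[c,s]).round(4),'v',(d@[-s,c]).round(4),'z',p[2].round(4),'F',o['force'].round(1))
E
python3 - <<'E'
from h import *
rel()
f=r.grab_frame('scene'); cv2.imwrite('pics/s2.png',cv2.resize(f['color'][130:330,340:580,::-1],None,fx=3,fy=3))
E
```

```text
t 4.65 a -0.0106 v -0.0018 z 0.203 F [-0.1 -0.7  1.1]
```

View pics/s2.png

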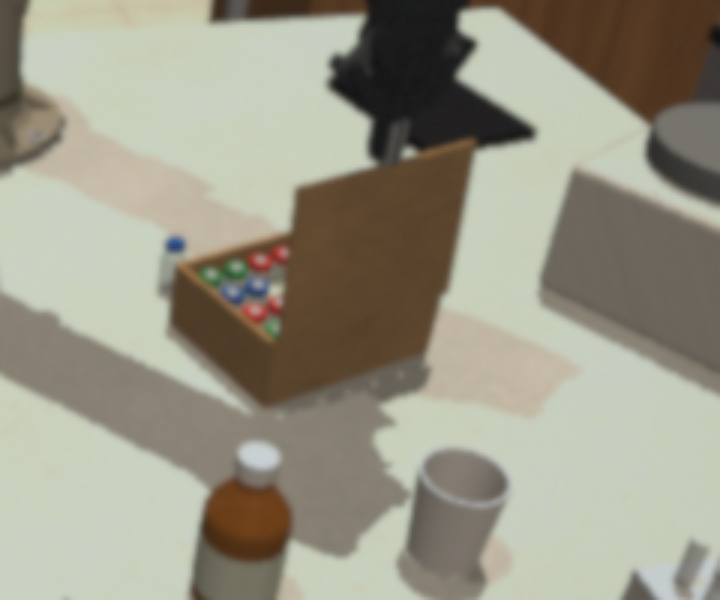

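The finger is now on the box side of the lid. It rose to z 0.203 and slipped over the edge, leaving the lid about upright. I go back over the top and push from lower down.

Request:
{"op": "send_rows", "data": {
  "motion": [0,0,0.03,0,0,0,0,0,0.03,0,0,0,0.02,0.0065,0.005,0,0,-0.012,0.025,0.008,0,0,0,0,0.025,0.008,0,0,0,0,0.015,0.005,0,0,0,0,0,0,-0.03,0,0,0,0,0,-0.03,0,0,0,0,0,-0.03,0,0,0,0,0,-0.02,0,0,0,0,0,0,0,0,0]
}}

```text
time: 5.8
tool_pos: [0.6214, 0.2696, 0.1794]
tool_rot: [-0.002, 0.988, 0.153, 0.027]
force: [-0.6, -0.1, 0.4]
finger_gap: 0.0003
```

```bash
python3 - <<'E'
from h import *
rel(); print(r.get_obs()['tool_rot'].round(3))
f=r.grab_frame('scene'); w=cloud(f)
p=w.reshape(-1,3); p=p[((p>[.45,.14,.09])&(p<[.64,.37,.23])).all(1)]
d=p[:,:2]-[.537,.245]; a=d@[.951,.31]
for z in np.arange(.09,.23,.02): 
    m=abs(p[:,2]-z)<.01; print(round(z,2),m.sum(),np.percentile(a[m],[5,50,95]).round(3) if m.sum() else '')
cv2.imwrite('pics/s3.png',cv2.resize(f['color'][130:330,340:580,::-1],None,fx=3,fy=3))
E
```

```text
t 5.8 a 0.0879 v -0.0028 z 0.1794 F [-0.6 -0.1  0.4]
[-0.002  0.988  0.153  0.027]
0.09 202 [-0.002  0.     0.002]
0.11 395 [-0.003 -0.001  0.001]
0.13 398 [-0.005 -0.002 -0.   ]
0.15 403 [-0.006 -0.004 -0.001]
0.17 370 [-0.008 -0.005 -0.003]
0.19 401 [-0.009 -0.006  0.097]
0.21 254 [-0.012 -0.006  0.097]
0.23 40 [0.083 0.095 0.098]
```

View pics/s3.png

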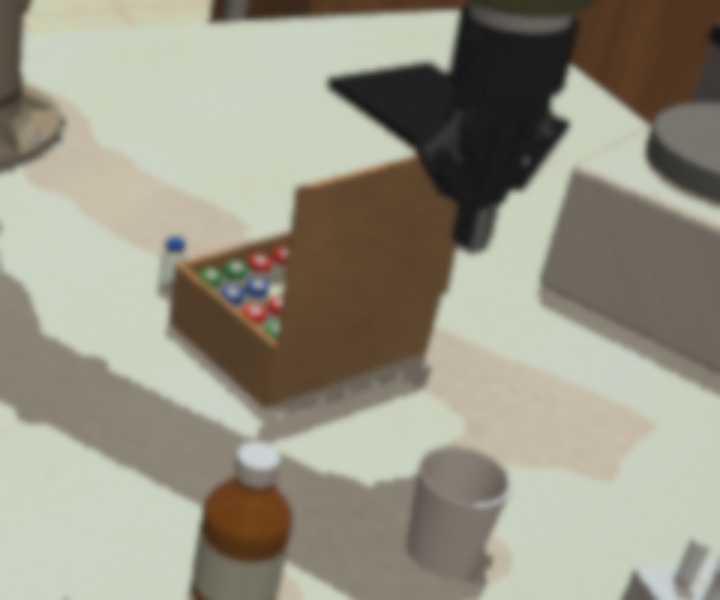

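The lid is at about 87°, with the finger behind it again. I push with smaller steps and keep the tip lower.

Request:
{"op": "send_rows", "data": {
  "motion": [-0.02,-0.006,-0.006,0,0,0,-0.02,-0.006,-0.006,0,0,0,-0.02,-0.006,-0.003,0,0,0,-0.016,-0.005,-0.003,0,0,0,-0.013,-0.004,-0.003,0,0,0,-0.013,-0.004,-0.003,0,0,0]
}}

```text
time: 6.45
tool_pos: [0.5254, 0.242, 0.1725]
tool_rot: [-0.005, 0.988, 0.152, 0.039]
force: [1.6, 0.7, -1.4]
finger_gap: -0.0
```

```bash
cat >> h.py <<'E'
def lidlook(name):
    rel(); f=r.grab_frame('scene'); w=cloud(f)
    p=w.reshape(-1,3); p=p[((p>[.36,.1,.075])&(p<[.64,.40,.21])).all(1)]
    d=p[:,:2]-[.537,.245]; a=d@[.951,.31];v=d@[-.31,.951]
    m=(v<-.03)&(v>-.09); th=np.arctan2(p[m,2]-.068,-a[m]); print('theta deg',np.degrees(np.percentile(th,[10,50,90])).round(1),m.sum())
    cv2.imwrite('pics/'+name,cv2.resize(f['color'][130:330,340:580,::-1],None,fx=3,fy=3))
E
python3 -c "
from h import *
lidlook('s4.png')"
```

```text
t 6.45 a -0.0119 v 0.0007 z 0.1725 F [ 1.6  0.7 -1.4]
theta deg [76.7 78.5 82.9] 1074
```

View pics/s4.png

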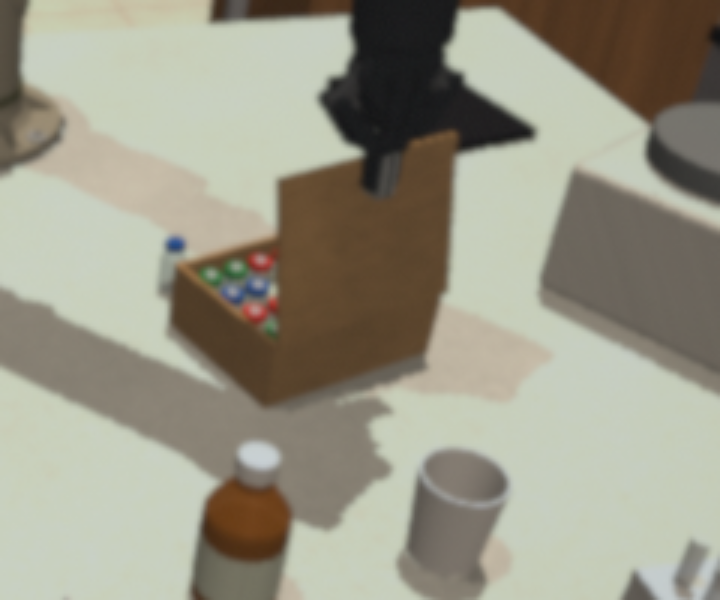

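Request:
{"op": "send_rows", "data": {
  "motion": [-0.014,-0.0045,-0.004,0,0.015,0,-0.014,-0.0045,-0.006,0,0.015,0,-0.012,-0.004,-0.009,0,0.015,0,-0.012,-0.004,-0.011,0,0.015,0]
}}

```text
time: 6.9
tool_pos: [0.4754, 0.2274, 0.1505]
tool_rot: [-0.011, 0.988, 0.153, 0.016]
force: [0.2, -0.5, 1.8]
finger_gap: 0.0001
```

```bash
python3 -c "
from h import *
lidlook('s5.png')"
```

```text
t 6.9 a -0.064 v 0.0023 z 0.1505 F [ 0.2 -0.5  1.8]
theta deg [48.3 50.2 53.9] 1119
```

Request:
{"op": "send_rows", "data": {
  "motion": [-0.01,-0.003,-0.014,0,0.003,0,-0.008,-0.003,-0.016,0,0.003,0,-0.006,-0.002,-0.016,0,0,0,-0.004,-0.002,-0.016,0,0,0]
}}

```text
time: 7.35
tool_pos: [0.4463, 0.2172, 0.0877]
tool_rot: [-0.012, 0.988, 0.153, 0.013]
force: [0.2, 1.0, 2.0]
finger_gap: -0.0002
```

```bash
python3 -c "
from h import *
lidlook('s6.png')"
```

```text
t 7.35 a -0.0949 v 0.0017 z 0.0877 F [0.2 1.  2. ]
theta deg [12.1 14.  51.9] 957
```

View pics/s6.png

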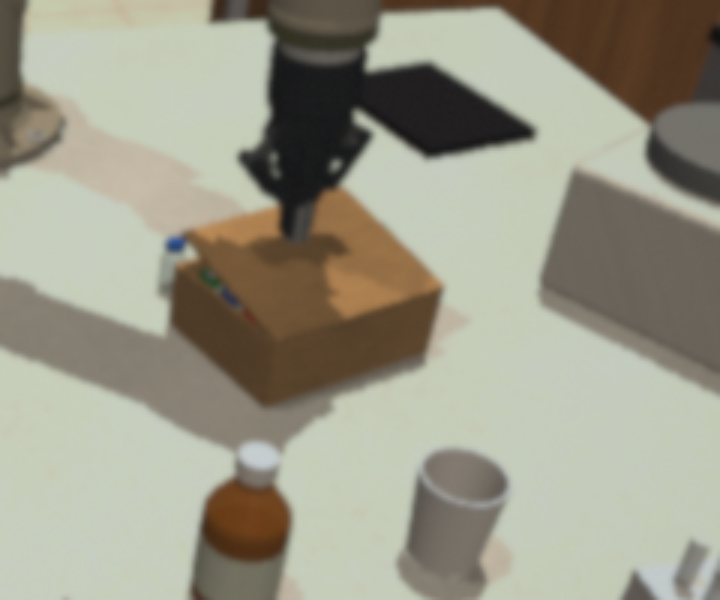

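The lid is about 10° short of shut, so I press on until the force rises.

Request:
{"op": "send_rows", "data": {
  "motion": [-0.003,-0.001,-0.008,0,0,0,0,0,-0.006,0,0,0,0,0,-0.005,0,0,0]
}}

```text
time: 7.7
tool_pos: [0.4423, 0.2155, 0.0662]
tool_rot: [-0.012, 0.988, 0.153, 0.011]
force: [-9.1, -4.7, 38.0]
finger_gap: 0.0001
```

```bash
python3 -c "
from h import *
lidlook('s7.png')"
```

```text
t 7.7 a -0.0992 v 0.0013 z 0.0662 F [-9.1 -4.7 38. ]
theta deg [36.6 45.9 54.4] 312
```

View pics/s7.png

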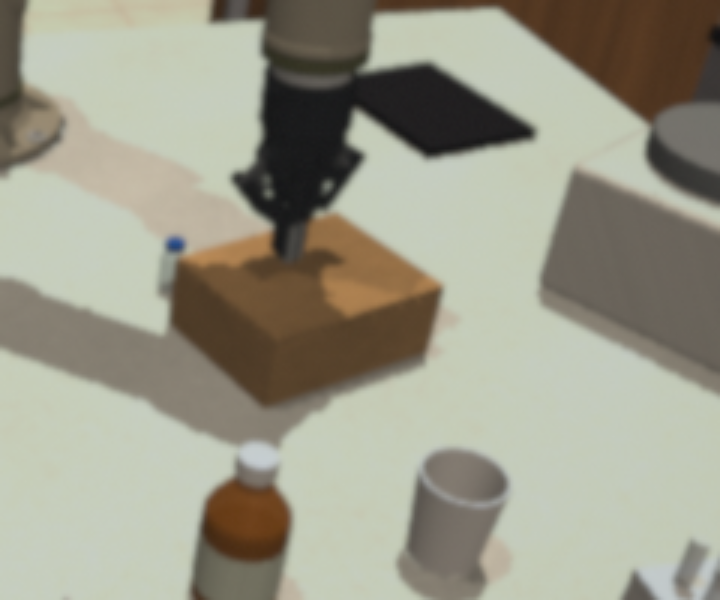

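The lid is shut, with 38 N pressing, so I back off straight away.

Request:
{"op": "send_rows", "data": {
  "motion": [0,0,0.01,0,0,0,0,0,0.04,0,0,0,0,-0.01,0.05,0,0,0,0,-0.04,0.04,0,0,0.02,0,-0.04,0.02,0,0,0.02,0,-0.045,0,0,0,0.02,0,-0.045,0,0,0,0.02,0,0,0,0,0,0.02]
}}

```text
time: 8.55
tool_pos: [0.4424, 0.0363, 0.2336]
tool_rot: [-0.012, 0.978, 0.207, 0.015]
force: [-0.5, 0.3, -0.4]
finger_gap: 0.0
```

```bash
python3 - <<'E'
from h import *
rel(); o=r.get_obs(); print(o['tool_pos'],o['tool_rot'])
pts=[]
for n in ['scene','top']:
    f=r.grab_frame(n); w=cloud(f); save(f,n+'8.png'); p=w.reshape(-1,3); c=f['color'].reshape(-1,3).astype(int)
    d=p[:,:2]-[.537,.245]; a=d@[.951,.31];v=d@[-.31,.951]
    m=(abs(v)<.08)&(p[:,2]<.15)
    for lo in (-.135,-.1,-.06,-.03): mm=m&(a>lo)&(a<lo+.025); print(n,lo,mm.sum(),np.percentile(p[mm,2],[5,50,95]).round(4))
    m=((p>[.3,-.42,.03])&(p<[.65,-.12,.2])).all(1)&(abs(c[:,0]-c[:,2])<25)&(c.sum(1)<300)
    q=p[m]; 
    mm=abs(q[:,1]+.25)<.12; q=q[mm]
    for it in range(4):
        ce=np.median(q,0) if it==0 else q.mean(0); U=np.linalg.svd(q-q.mean(0),full_matrices=False)[2][2]; q=q[abs((q-q.mean(0))@U)<(.02,.012,.01,.008)[it]]
    U*=np.sign(U[0]); t=np.array([-U[1],U[0]])/np.hypot(*U[:2])
    s=q[:,:2]@t; print(n,'foot n',U.round(3),'c',q.mean(0).round(3),len(q),'along',np.percentile(s,[1,99]).round(3),'mid xy',(q[:,:2].mean(0)+t*(np.percentile(s,[1,99]).mean()-s.mean())).round(3), 'zmax',np.percentile(q[:,2],99))
E
```

```text
t 8.55 a -0.1546 v -0.1692 z 0.2336 F [-0.5  0.3 -0.4]
[0.44242264 0.03629838 0.23357467] [-0.0116833   0.978107    0.20726315  0.01456683]
scene -0.135 290 [0.0689 0.0711 0.073 ]
scene -0.1 305 [0.0691 0.071  0.0726]
scene -0.06 338 [0.069  0.0707 0.0726]
scene -0.03 707 [-0.75    0.0683  0.0722]
scene foot n [0.881 0.473 0.009] c [ 0.489 -0.229  0.079] 1884 along [-0.508 -0.353] mid xy [ 0.488 -0.226] zmax 0.12138844036377666
top -0.135 354 [0.0652 0.0698 0.0742]
top -0.1 377 [0.0651 0.0697 0.0746]
top -0.06 404 [0.0657 0.0696 0.0744]
top -0.03 439 [0.0649 0.0697 0.0742]
top foot n [ 0.699  0.382 -0.605] c [ 0.482 -0.24   0.113] 354 along [-0.541 -0.355] mid xy [ 0.485 -0.245] zmax 0.12482717927675935
```

View pics/top8.png

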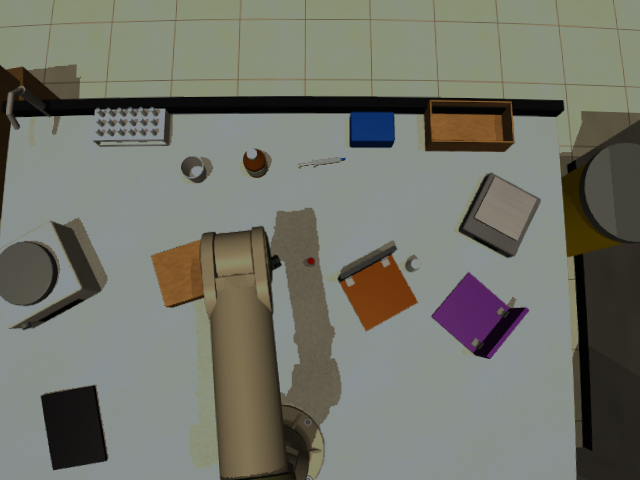

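The lid is flat at 71 mm along its whole length, so it is shut. The shield's foot has its outer face at (0.488, -0.227) with normal yaw about 28°, a visible width of about 0.155 and its top at 0.121, which fits the description. I go above the panel, on the robot side of the foot.

Request:
{"op": "send_rows", "data": {
  "motion": [-0.001,-0.042,0,0,0,0.01,-0.001,-0.042,0,0,0,0.01,-0.001,-0.042,0,0,0,0.01,-0.001,-0.042,0,0,0,0.01,-0.001,-0.042,0,0,0,0.01,-0.001,-0.042,0,0,0,0.01,-0.001,-0.042,0,0,0,0.01,0,0,-0.03,0,0,0,0,0,-0.03,0,0,0,0,0,0,0,0,0]
}}

```text
time: 9.65
tool_pos: [0.4412, -0.2462, 0.1735]
tool_rot: [-0.014, 0.966, 0.257, 0.017]
force: [-0.6, -0.1, -0.5]
finger_gap: -0.0
```

```bash
python3 - <<'E'
from h import *
rel(.488,-.228,.881,.473); o=r.get_obs(); print(o['tool_pos'],o['tool_rot'])
E
```

```text
t 9.65 a -0.0498 v 0.0061 z 0.1735 F [-0.6 -0.1 -0.5]
[ 0.44119818 -0.24619044  0.17354928] [-0.01404721  0.96603187  0.25749296  0.01680701]
```

Request:
{"op": "send_rows", "data": {
  "motion": [0.001,-0.006,-0.03,0,0,-0.02,0,0,-0.025,0,0,0,0,0,-0.008,0,0,0,0,0,0,0,0,0]
}}

```text
time: 10.05
tool_pos: [0.448, -0.2473, 0.1136]
tool_rot: [-0.014, 0.968, 0.251, 0.019]
force: [0.2, 0.0, -0.2]
finger_gap: -0.0002
```

```bash
python3 - <<'E'
from h import *
rel(.488,-.228,.881,.473)
f=r.grab_frame('scene'); cv2.imwrite('pics/s9.png',cv2.resize(f['color'][130:330,140:380,::-1],None,fx=3,fy=3))
E
```

```text
t 10.05 a -0.0444 v 0.002 z 0.1136 F [ 0.2  0.  -0.2]
```

View pics/s9.png

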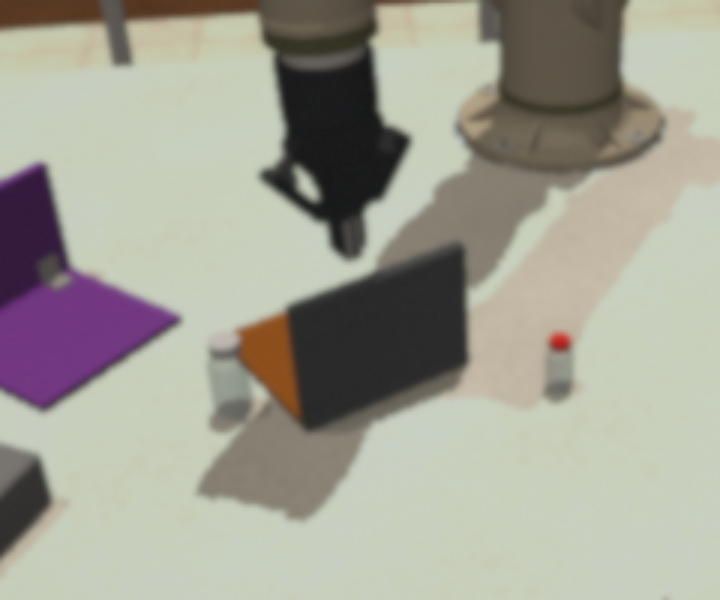

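The fingertip, at crop px (348,255), shows clear above the foot's top edge, which is higher than the stated 17 mm ahead of the TCP suggests. On the lid too the TCP read 0.066 with the tip at 0.071. I measure the tip from the depth.

```bash
python3 - <<'E'
from h import *
o=r.get_obs(); print(o['tool_pos'],o['q'].round(3))
f=r.grab_frame('scene'); w=cloud(f); p=w[185:218,240:270]
g=p.reshape(-1,3); g=g[(g[:,2]>.08)&(g[:,0]<.475)]
print(g[np.argsort(g[:,2])][:12].round(3)); print(np.percentile(g,[2,50,98],axis=0).round(3))
f=r.grab_frame('wrist'); save(f,'w9.png'); print(np.round(f['hand_eye'],3))
Rm=R.from_quat(np.roll(o['tool_rot'],-1)).as_matrix(); print(Rm.round(3))
E
```

```text
[ 0.44841781 -0.24734483  0.11437921] [ 0.615  0.231 -0.16   1.834 -0.011  1.067 -0.598]
[[ 0.452 -0.253  0.119]
 [ 0.459 -0.251  0.121]
 [ 0.457 -0.244  0.121]
 [ 0.457 -0.246  0.122]
 [ 0.454 -0.239  0.122]
 [ 0.457 -0.251  0.122]
 [ 0.455 -0.241  0.123]
 [ 0.455 -0.246  0.123]
 [ 0.459 -0.248  0.123]
 [ 0.456 -0.251  0.124]
 [ 0.453 -0.239  0.125]
 [ 0.459 -0.243  0.125]]
[[ 0.425 -0.275  0.126]
 [ 0.457 -0.248  0.175]
 [ 0.473 -0.215  0.211]]
[[-0.     0.946  0.324  0.084]
 [ 1.     0.     0.001  0.   ]
 [ 0.     0.324 -0.946 -0.146]
 [ 0.     0.     0.     1.   ]]
[[ 0.873  0.487  0.032]
 [ 0.486 -0.873  0.035]
 [ 0.045 -0.016 -0.999]]
```

View pics/w9.png

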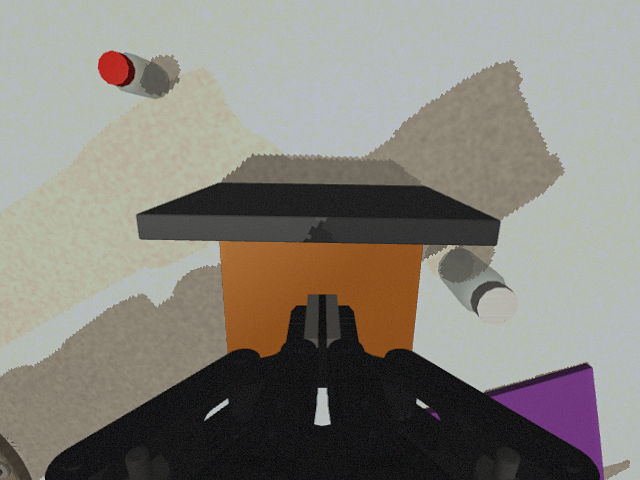

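Depth puts the tip at z ≈ 0.118 with the TCP reported at 0.114, so the tip stands about 4 mm above the reported TCP. I use that measured offset. The wrist view shows the finger centred on the foot: column 322, with the foot spanning 137–500, and squared to it. I lower and push.

Request:
{"op": "send_rows", "data": {
  "motion": [0,0,-0.02,0,0,0,0,0,-0.006,0,0,0,0.01,0.005,-0.001,0,0,0,0.01,0.005,-0.001,0,0,0,0.01,0.005,-0.001,0,0,0]
}}

```text
time: 10.7
tool_pos: [0.4829, -0.235, 0.092]
tool_rot: [-0.009, 0.968, 0.25, 0.023]
force: [-1.4, 0.2, 0.6]
finger_gap: -0.0003
```

```bash
cat >> h.py <<'E'
def sh(name):
    rel(.488,-.228,.881,.473)
    f=r.grab_frame('scene'); cv2.imwrite('pics/'+name,cv2.resize(f['color'][130:330,140:380,::-1],None,fx=2.5,fy=2.5))
E
python3 -c "
from h import *
sh('s10.png')"
```

```text
t 10.7 a -0.0078 v -0.0037 z 0.092 F [-1.4  0.2  0.6]
```

View pics/s10.png

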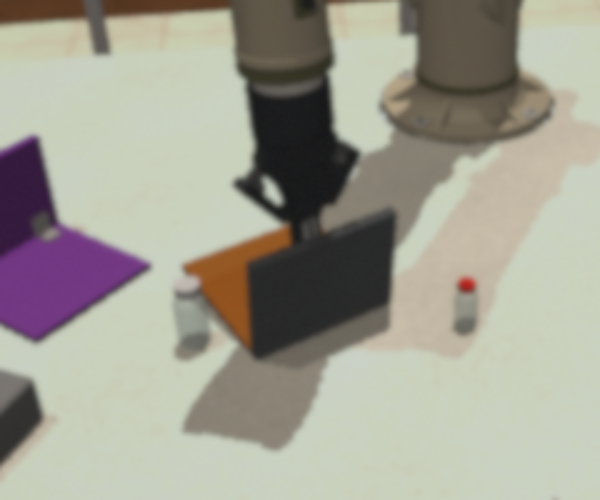

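The shield has begun to roll over its heel, panel rising. I continue.

Request:
{"op": "send_rows", "data": {
  "motion": [0.009,0.006,-0.002,0,0,0,0.009,0.006,-0.002,0,0,0,0.009,0.006,-0.002,0,0,0]
}}

```text
time: 11.05
tool_pos: [0.5148, -0.2144, 0.0866]
tool_rot: [-0.008, 0.968, 0.251, 0.025]
force: [-0.9, -0.1, 0.1]
finger_gap: 0.0002
```

```bash
python3 -c "
from h import *
sh('s11.png')"
```

```text
t 11.05 a 0.03 v -0.0007 z 0.0866 F [-0.9 -0.1  0.1]
```

View pics/s11.png

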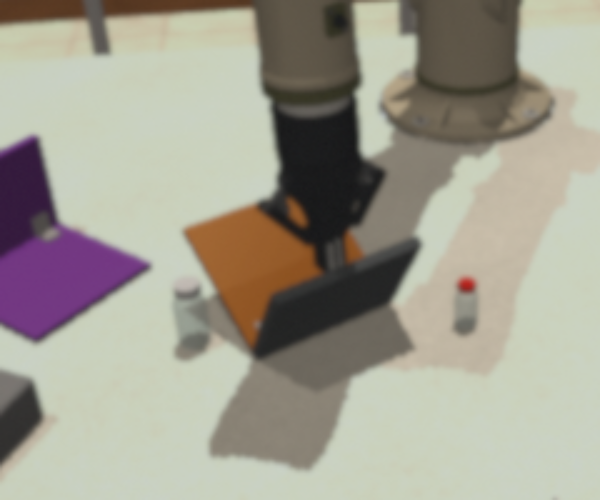

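Request:
{"op": "send_rows", "data": {
  "motion": [0.012,0.007,-0.002,0,0,0,0.012,0.007,-0.003,0,0,0,0.015,0.008,-0.002,0,0,0,0.02,0.011,0.002,0,0,0,0.01,0.005,0.01,0,0,0,0,0,0.03,0,0,0]
}}

```text
time: 11.7
tool_pos: [0.5891, -0.1673, 0.1154]
tool_rot: [-0.012, 0.967, 0.253, 0.022]
force: [0.8, 0.6, -0.1]
finger_gap: -0.0002
```

```bash
python3 -c "
from h import *
sh('s12.png')"
```

```text
t 11.7 a 0.1178 v 0.0057 z 0.1154 F [ 0.8  0.6 -0.1]
```

View pics/s12.png

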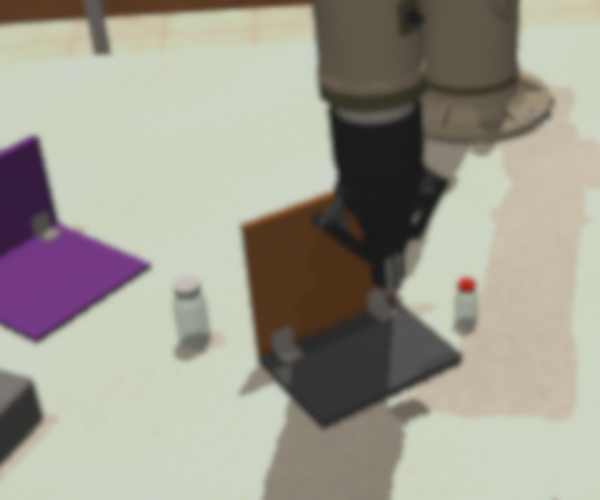

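The shield dropped onto its foot. I retreat straight up, away from the panel.

Request:
{"op": "send_rows", "data": {
  "motion": [0,0,0.03,0,0,0,0,0,0.04,0,0,0,0,0,0.045,0,0,0,0,0,0.045,0,0,0,0,0.03,0.02,0,0,0,0,0.045,0,0,0,0,0,0.045,0,0,0,0,0,0.03,0,0,0,0,0,0,0,0,0,0]
}}

```text
time: 12.65
tool_pos: [0.5959, -0.008, 0.3114]
tool_rot: [-0.01, 0.967, 0.252, 0.029]
force: [0.1, 0.1, 0.1]
finger_gap: -0.0001
```

```bash
python3 - <<'E'
from h import *
rel()
for n in ['scene','top']:
    f=r.grab_frame(n); w=cloud(f); save(f,n+'13.png'); p=w.reshape(-1,3); c=f['color'].reshape(-1,3).astype(int)
    d=p[:,:2]-[.537,.245]; a=d@[.951,.31];v=d@[-.31,.951]
    m=(abs(v)<.08)&(p[:,2]<.15)
    for lo in (-.135,-.1,-.06): mm=m&(a>lo)&(a<lo+.025); print(n,lo,mm.sum(),np.percentile(p[mm,2],[5,50,95]).round(4) if mm.sum() else '')
    b=((p>[.4,-.42,.02])&(p<[.68,-.1,.2])).all(1)
    q=p[b&(c[:,0]>c[:,2]*2.2)&(c[:,0]>40)]
    if len(q)>50:
        for it in range(3):
            U=np.linalg.svd(q-q.mean(0),full_matrices=False)[2][2]; q=q[abs((q-q.mean(0))@U)<.008]
        print('panel n',U.round(3),q.mean(0).round(3),len(q),np.percentile(q[:,2],[1,99]).round(3))
    b=((p>[.4,-.35,-.02])&(p<[.68,-.1,.05])).all(1)
    q=p[b&(abs(c[:,0]-c[:,2])<15)&(c.sum(1)<210)]; print('foot z',np.percentile(q[:,2],[5,50,95]).round(3),len(q))
    for nm,lo,hi in [('va',[.33,.09,.015],[.42,.155,.06]),('vb',[.44,-.4,.015],[.53,-.32,.08]),('vc',[.46,-.12,.015],[.54,-.05,.06])]:
        x=p[((p>lo)&(p<hi)).all(1)]; print(nm,len(x),x.mean(0).round(3) if len(x) else '')
E
```

```text
t 12.65 a -0.0225 v -0.2589 z 0.3114 F [0.1 0.1 0.1]
scene -0.135 286 [0.069  0.071  0.0731]
scene -0.1 316 [0.0688 0.0709 0.0729]
scene -0.06 338 [0.0687 0.0709 0.0728]
panel n [ 0.88   0.474 -0.001] [ 0.497 -0.223  0.097] 2648 [0.023 0.16 ]
foot z [0.007 0.012 0.015] 944
va 81 [0.375 0.134 0.038]
vb 296 [ 0.492 -0.352  0.047]
vc 128 [ 0.499 -0.084  0.036]
top -0.135 597 [0.065  0.0698 0.0746]
top -0.1 606 [0.065  0.0701 0.0746]
top -0.06 582 [0.0655 0.0697 0.0745]
panel n [0.877 0.475 0.077] [ 0.493 -0.225  0.158] 218 [0.135 0.165]
foot z [0.006 0.012 0.017] 2231
va 86 [0.378 0.135 0.041]
vb 148 [ 0.48  -0.353  0.058]
vc 67 [ 0.491 -0.087  0.043]
```

View pics/scene13.png

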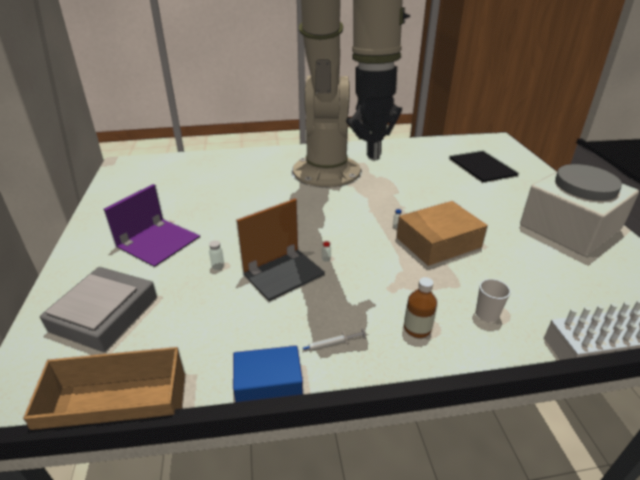

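View pics/top13.png

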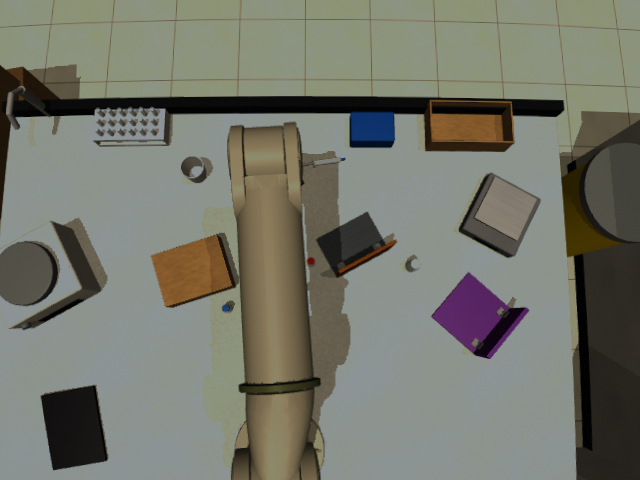

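The shield at scene px (270,250) stands on its foot, with its panel vertical and the foot flat at 12 mm. The lid at (440,232) is shut and flat at 71 mm. The vials, bottle, beaker and syringe stand where they were, and the robot touches nothing, so I hand in.

```bash
python3 -c "
from h import *
print(r.sign_off())"
```

```text
the job is handed in; nothing more can be done
None
```

I shut the vial box lid first, then tipped the amber shield back up onto its foot. I handed the job in with the clock at about 12.7 s.

**Lid:** My first push from behind slid over the free edge and left the lid about upright. I went back behind it and pushed lower, and it closed. Depth shows it flat at 70–71 mm, which matches a shut lid. The last press peaked at about 38 N at the wrist. That was firmer than I meant, and close to the 40 N limit set for the arm and gripper body. It went through the fingertip only, and I backed off at once.

**Shield:** One push on the upper part of the foot rolled it over its heel and it dropped onto its foot by itself. The panel is vertical and reaches 160 mm, the foot lies flat at 12 mm, and the heel is within a few mm of where it lay.

**Other things:** In the last pictures the vials, bottle, beaker, syringe and purple look-alike stand where they were. The robot touched nothing and the force reading was about 0.

**One disagreement:** The fingertip measured about 4 mm above the reported tool point, not 17 mm ahead of it as stated. I used the measured value for the shield push.

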